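Close the biscuit canister

TASK

Close the biscuit canister: set its lid on, turning it lightly if needed until the two lugs under its flange drop into the notches of the rim and the lid sits fully down. Then fold all three hinged clips inward until they lie flat over the lid's rim, let go, and leave the other things on the counter where they are.

Things in the scene. Friction and masses are not known exactly. Their poses are not given: they have to be found in the camera images.
- canister: Round steel biscuit canister, fixed to the counter (cannot slide or tip), 136 mm across, 100 mm high, wall 8 mm, bore 120 mm. Origin: centre of its foot, on the counter; z up. Rim notches at its +y and -y; three flat steel clips hinged outside the rim at 0, 120 and 240 degrees counter-clockwise (from above) from its +x.
- rim (a point): Centre of the canister's mouth, 100 mm above its foot; axes as the canister's. The clips' brackets (39 mm wide) reach from 67 to 84 mm from the axis, up to 112 mm above the foot. With the lid seated its flange top is 106 mm above the foot; a closed clip then lies flat at 107 to 112 mm, reaching inward to 42 mm from the axis.
- notch (a point): Foot of the rim notch at the canister's +y, 90 mm above its foot, 64 mm from the axis; axes as the canister's. The notch is 15 mm wide, 10 mm deep, open at the top and through the wall; a twin is at -y.
- lid: Loose round lid, 0.2 to 0.41 kg, starting plug down on the counter. Origin: centre of the plug's underside; z up. Plug 115 mm across (108 at its bevelled foot) from 0 to 14 mm; steel flange 136 mm across from 14 to 20 mm. Origin above the canister's foot: 94 mm with the lugs standing on the rim, 86 mm with both lugs in the notches. It fits either way round (half a turn). Plug play in the bore 2.5 mm.
- lid_lug (a point): Middle of the lug at the lid's +y, 61 mm from its axis and 10 mm above its origin; axes as the lid's. The lug is 10 mm wide, 10 mm long, and reaches 8 mm below the flange; a twin is at -y. In the notches the lugs have about 2.5 mm of play to each side (about 2 degrees of turn).
- lid_handle (a point): Middle of the lid's black bar handle, on the lid's axis, 40 mm above the lid's origin; axes as the lid's. The bar lies along the lid's y, over the line of the lugs: 44 mm long, 14 mm thick (across x), its solid part 26 to 52 mm above the lid's origin, 6 to 32 mm above the flange.
- clip1 (a joint): Angle of clip 1, one of the three identical clips on the canister, the one at the canister's +x. 0 = folded down flat over the lid rim (the stop); 1.57 = standing upright; it grows as the clip opens outward, to 2.2 at most. Starts open at 1.7 to 2.05. The hinge is stiff (0.05 N m): the clip stays wherever it is left, has no spring or snap, and takes about 1.5 to 3 N to move.
- clip1_hinge (a point): Centre of clip 1's hinge pin, fixed on the canister 78 mm from its axis and 109.5 mm above the canister's foot; axes as the canister's. The direction from the canister's axis to this point is the clip's outward direction.
- clip1_tip (a point): Middle of the free edge of clip 1, 36 mm from its hinge pin; the clip is a flat plate 36 mm long, 28 mm wide and 5 mm thick. Standing open, this edge is up to 146 mm above the canister's foot.
- clip2 (a joint): Angle of clip 2, one of the three identical clips on the canister, 120 degrees counter-clockwise (from above) of clip 1. 0 = folded down flat over the lid rim (the stop); 1.57 = standing upright; it grows as the clip opens outward, to 2.2 at most. Starts open at 1.7 to 2.05. The hinge is stiff (0.05 N m): the clip stays wherever it is left, has no spring or snap, and takes about 1.5 to 3 N to move.
- clip2_hinge (a point): Centre of clip 2's hinge pin, fixed on the canister 78 mm from its axis and 109.5 mm above the canister's foot; axes as the canister's. The direction from the canister's axis to this point is the clip's outward direction.
- clip2_tip (a point): Middle of the free edge of clip 2, 36 mm from its hinge pin; the clip is a flat plate 36 mm long, 28 mm wide and 5 mm thick. Standing open, this edge is up to 146 mm above the canister's foot.
- clip3 (a joint): Angle of clip 3, one of the three identical clips on the canister, 240 degrees counter-clockwise (from above) of clip 1. 0 = folded down flat over the lid rim (the stop); 1.57 = standing upright; it grows as the clip opens outward, to 2.2 at most. Starts open at 1.7 to 2.05. The hinge is stiff (0.05 N m): the clip stays wherever it is left, has no spring or snap, and takes about 1.5 to 3 N to move.
- clip3_hinge (a point): Centre of clip 3's hinge pin, fixed on the canister 78 mm from its axis and 109.5 mm above the canister's foot; axes as the canister's. The direction from the canister's axis to this point is the clip's outward direction.
- clip3_tip (a point): Middle of the free edge of clip 3, 36 mm from its hinge pin; the clip is a flat plate 36 mm long, 28 mm wide and 5 mm thick. Standing open, this edge is up to 146 mm above the canister's foot.
- espresso_cup: Bystander: white cup, 60 mm across, 55 mm high; origin under its centre.
- tamper: Bystander: steel tamper standing on its foot, 54 mm across, 80 mm high; origin under its centre.
- milk_jug: Bystander: steel milk jug, 80 mm across plus a handle, 100 mm high; origin under its centre.
- cup_stack: Bystander: stack of paper cups, 80 mm across, 150 mm high; origin under its centre.
- sugar_jar: Bystander: glass sugar jar, 76 mm across, 115 mm high; origin under its centre.
- spoon: Bystander: steel spoon lying on the counter, 140 mm long; origin under its middle.
Not all that is in view belongs to the job. Leave any brown, green or pink look-alike of the lid alone.

How it is judged:
By the outcome, as a careful person would: the job done as asked, in the order asked, and still so for the second after the job is handed in, with the robot touching nothing.
It also fails if it takes over 61 s, if anything falls off the work surface, if the arm or the gripper's body presses on something with over 40 N, if the wrist force passes 120 N, or if a joint passes its speed limit or range.

ROBOT

A 7-joint arm with a two-finger parallel gripper is mounted at the origin on the work surface. World frame = base frame: x ahead of the robot, y to its left, z up, the work surface at z = 0. Lengths are in m, angles in degrees, forces in N, time in s.
With the tool pointing down it reaches from about 0.35 to 0.9 m from the base axis. Payload 8.1 kg.
Tool frame: the origin (TCP) lies on the centre line of the jaws, within the pads' length; the fingertips stand 14 mm ahead of it and the grasp point (between the pads) lies 5 mm behind it (arm.tips_ahead is the distance from the TCP to the fingertips, in m); y points along the fingers, x is the direction in which the jaws open and shut, and the axes are right-handed (so a half turn about y gives the same grasp; the last joint's range is limited). The gripper opens to 92 mm and grips with 3 to 60 N. Pads are 19 mm wide; open, the fingers measure 130 mm over their backs; the gripper's body (75 mm by 190 mm) begins 47 mm behind the grasp point.
Start: joints at [-78.53, 24.895, 1.432, 90.138, -0.665, 64.973, -4.303], TCP at [0.186, 0.597, 0.241] pointing down, gripper open.
Joint ranges: [-149.89, 149.89], [-25.12, 119.58], [-72.63, 75.52], [4.76, 147.25], [-75.54, 255.54], [6.69, 114.76], [-157.13, 157.13]. Speed limits (degrees/s): [127.2, 127.2, 172.46, 172.46, 180, 180, 180].

INTERFACE

Orientations are given as a 3x3 rotation matrix whose columns are the frame's x, y, z axes.
In Python, from plant import get_obs, imaging, sign_off, arm gives the robot as it stands. The module is installed in compiled form; this text tells all that it offers.
- The arm moves only by the tool arm_command, never from a script. Its argument "targets" is a list of rows, each a list of 5 numbers: the shift along the world's x, y, z in m, then the turn about the world's z in degrees, then the gripper's target within -1 to 1 (fully open at 1, half-way at 0, shut at -1). In form: [[tx, ty, tz, yaw, claw], ...]. A call has 1 to 12 rows; each row shifts and turns the commanded pose from where the row before left it; what a row does not reach is not made up. A row lasts 1/10 s, in which the tool goes at most 50 mm and 8.59 degrees, less where a joint would pass 70% of its speed; a pose out of reach is approached as far as the arm can. A call is refused whole if a number of a shift passes 0.05 or a number of a turn 8.59, either way. A call with a gripper value outside its range is refused whole. The fingers move at their own pace and stop on an object; "force" is the grip in N (left out, the last holds). Time passes only in rows, so rows that do not move let the fingers close. It gives the time, the measured TCP pose, the force and the opening at its end, in the units of the state.
- get_obs(): the state, without advancing time (a new reading comes with each control period).
- imaging.capture(name): name is "side" or "top"; returns the picture (400x640x3 uint8, blue, green, red); there is no depth.
- imaging.calibration(name): a dict with "K" (3x3 intrinsics, pixels), "dist_coeffs" ([k1, k2, p1, p2, k3] as OpenCV has them; the pictures are not rectified), "rvec" (rotation vector, rad) and "tvec" (3), from world to camera coordinates, as OpenCV has them. Camera axes: x right, y down, z forward; pixel columns grow to the right and rows downward; lengths in m; the calibration is good to about 2 mm. A picture is of the moment at which its call begins. calibration takes no time and is no camera call.
- sign_off(): hands the job in, once; it reports no verdict.
The state is a dict: "time_s": time; "joint_pos": joint angles; "joint_velocities": joint speeds; "joint_efforts": joint torques, N m; "tool_pos": TCP position; "ee_rot": TCP orientation; "ft_force": force on the tool from outside, world axes, zero at the start; "wrist_torque": the same for the moment, N m; "grip_width": finger opening in m.
Only numpy, scipy, OpenCV 4.12 (cv2) and the standard library are available. Lean on these libraries where they do the work, as an engineer would, in place of code of your own. Each camera call takes 0.05 s, during which the arm holds its last target.

## Working session

There is one attempt and no reset: what is moved stays moved. The work goes in short steps, Python scripts to look and compute and a tool call to move; the robot and the scene stay as the last step left them, time stands still between calls to the robot, and variables do not carry over. Pictures are saved under pics/ and viewed, and the job is handed in when it is done.

Besides the shell and the picture viewer there is one more tool, called in YAML: its name, and indented under it one key for each argument. arm_command: Moves the arm, as the interface text tells. Its arguments: {"type":"object","properties":{"targets":{"type":"array","items":{"type":"array","items":{"type":"number"}}},"force":{"type":"number"}},"required":["targets"]}

```bash
mkdir -p pics; ls
cat > h.py <<'E'
import numpy as np, cv2
from plant import get_obs, imaging, sign_off, arm
def cal(n):
    c=imaging.calibration(n); return [np.array(c[k],float) for k in("K","dist_coeffs","rvec","tvec")]
def ray(n,uv):
    K,d,r,t=cal(n); R=cv2.Rodrigues(r)[0]
    p=cv2.undistortPoints(np.array(uv,float).reshape(-1,1,2),K,d).reshape(-1,2)
    D=np.c_[p,np.ones(len(p))]@R; C=-R.T@t.reshape(3)
    return C,D/np.linalg.norm(D,axis=1)[:,None]
def plane(n,uv,z):
    C,D=ray(n,uv); return C+D*((z-C[2])/D[:,2])[:,None]
def proj(n,P):
    K,d,r,t=cal(n); return cv2.projectPoints(np.array(P,float).reshape(-1,1,3),r,t,K,d)[0].reshape(-1,2)
def tri(uv1,uv2,a="top",b="side"):
    C1,D1=ray(a,[uv1]);C2,D2=ray(b,[uv2]);D1=D1[0];D2=D2[0]
    s=np.linalg.lstsq(np.c_[D1,-D2],C2-C1,rcond=None)[0]
    A=C1+D1*s[0];B=C2+D2*s[1]; return (A+B)/2,np.linalg.norm(A-B)
def rot(n):
    K,d,r,t=cal(n);return -cv2.Rodrigues(r)[0].T@t.reshape(3)
E
python3 - <<'E'
from h import *
for n in("top","side"):
    im=imaging.capture(n); cv2.imwrite(f"pics/{n}0.png",im); print(n,rot(n),cal(n)[0][0,0],cal(n)[1].ravel())
o=get_obs(); print({k:np.round(v,3).tolist() for k,v in o.items()}, arm.tips_ahead)
E
```

```text
pics
top [ 0.44664191 -0.04673809  1.65913811] 499.9114427034513 [-0.11642486  0.          0.          0.          0.        ]
side [ 0.25603647 -0.76127671  0.76940578] 374.36360707000057 [-0.03116228  0.          0.          0.          0.        ]
{'time_s': 0.1, 'joint_pos': [-78.53, 24.933, 1.431, 90.185, -0.664, 64.973, -4.303], 'joint_velocities': [-0.007, -0.074, 0.046, -0.146, 0.092, 0.03, -0.06], 'joint_efforts': [0.003, -66.913, 0.988, -31.514, -0.061, 0.037, 0.0], 'tool_pos': [0.186, 0.596, 0.24], 'ee_rot': [[0.298, -0.0, -0.954], [0.954, -0.001, 0.298], [-0.001, -1.0, -0.0]], 'ft_force': [0.247, -1.092, 0.286], 'wrist_torque': [0.024, -0.022, 0.036], 'grip_width': 0.092} 0.014
```

View pics/top0.png

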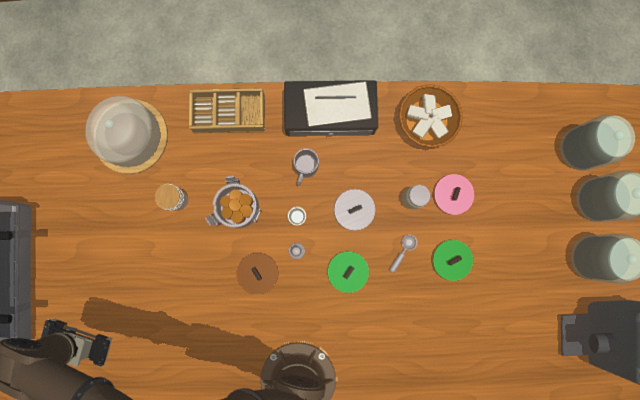

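View pics/side0.png

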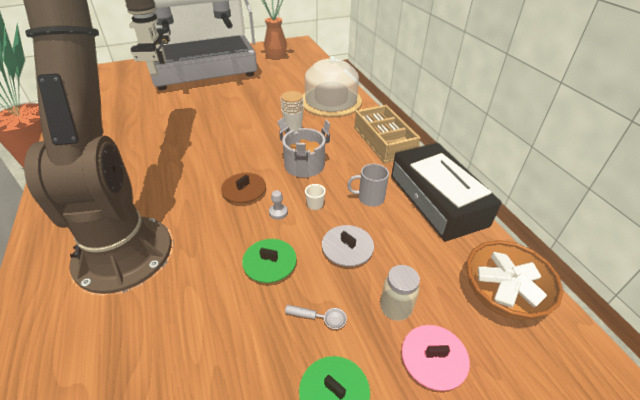

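Run:
```python
import cv2,numpy as np
t=cv2.imread("pics/top0.png");s=cv2.imread("pics/side0.png")
a=cv2.resize(t[165:250,190:280],None,fx=6,fy=6,interpolation=cv2.INTER_CUBIC)
b=cv2.resize(t[180:240,320:390],None,fx=6,fy=6,interpolation=cv2.INTER_CUBIC)
cv2.imwrite("pics/tc.png",a);cv2.imwrite("pics/tl.png",b)
cv2.imwrite("pics/sc.png",cv2.resize(s[110:185,260:350],None,fx=6,fy=6,interpolation=cv2.INTER_CUBIC))
```

```text
(no output)
```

View pics/tc.png

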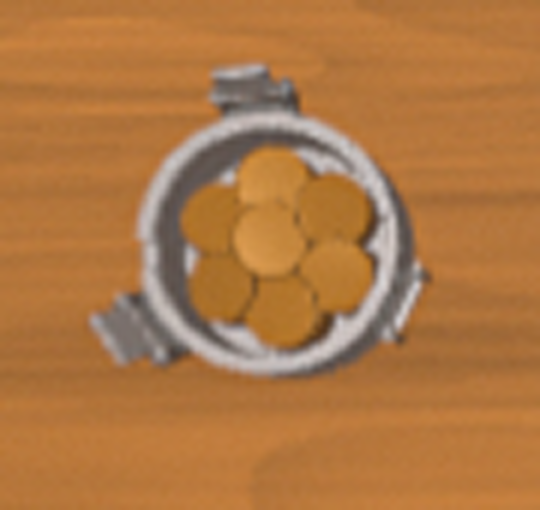

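View pics/tl.png

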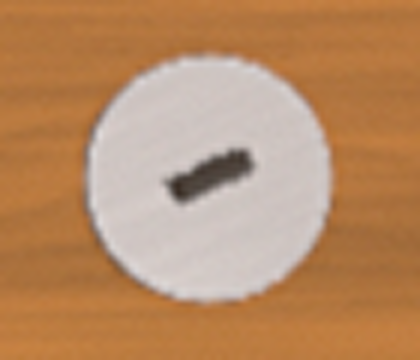

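View pics/sc.png

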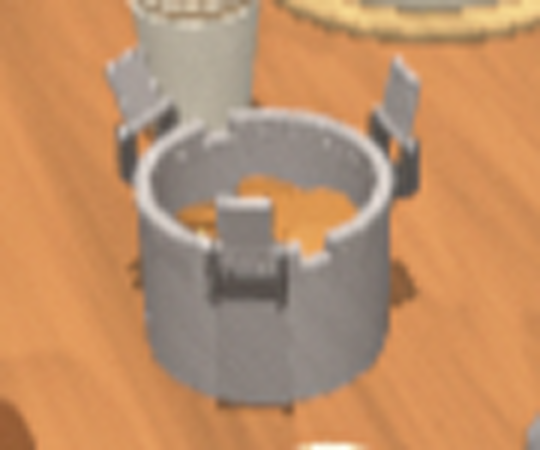

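Run:
```python
from h import *
t=cv2.imread("pics/top0.png");s=cv2.imread("pics/side0.png")
def deg(v): return np.degrees(np.arctan2(v[1],v[0]))
# lid
hsv=cv2.cvtColor(t,cv2.COLOR_BGR2HSV)
m=((hsv[...,1]<50)&(hsv[...,2]>120)).astype(np.uint8)
w=np.zeros_like(m);w[180:240,325:385]=1
c=max(cv2.findContours(m*w,cv2.RETR_EXTERNAL,cv2.CHAIN_APPROX_NONE)[0],key=cv2.contourArea)
P=plane("top",c.reshape(-1,2),0.020)[:,:2]
(e,r)=cv2.minEnclosingCircle(P.astype(np.float32)); 
def fit(P):
    A=np.c_[2*P,np.ones(len(P))];x=np.linalg.lstsq(A,(P**2).sum(1),rcond=None)[0];return x[:2],np.sqrt(x[2]+x[:2]@x[:2])
print("lid top",fit(P),cv2.fitEllipse(c))
d=((hsv[...,2]<90)).astype(np.uint8)*w
n,l,st,ce=cv2.connectedComponentsWithStats(d);i=1+np.argmax(st[1:,4]);print(st[i],ce[i])
ys,xs=np.where(l==i);Q=plane("top",np.c_[xs,ys],0.052)[:,:2];mu=Q.mean(0);u,sv,vt=np.linalg.svd(Q-mu)
print("handle",mu,deg(vt[0]),np.ptp((Q-mu)@vt.T,axis=0))
# side
hs=cv2.cvtColor(s,cv2.COLOR_BGR2HSV)
m2=((hs[...,1]<60)&(hs[...,2]>100)).astype(np.uint8);w2=np.zeros_like(m2);w2[220:270,315:380]=1
c=max(cv2.findContours(m2*w2,cv2.RETR_EXTERNAL,cv2.CHAIN_APPROX_NONE)[0],key=cv2.contourArea)
print("lid side",fit(plane("side",cv2.convexHull(c).reshape(-1,2),0.02)[:,:2]))
d=((hs[...,2]<80)).astype(np.uint8)*w2
ys,xs=np.where(d>0);print("side handle px",xs.mean(),ys.mean());
print("tri handle",tri(ce[i],(xs.mean(),ys.mean())))
# canister: outer rim points by hand in crop, left, top-right arcs
o=np.array([190,165])
g=np.array([[147,235],[150,270-45],[165,170],[200,130],[330,127],[365,155],[395,200],[407,240],[185,340],[215,360],[270,375],[330,362],[370,335]])/6-.42+o
print("rim outer",fit(plane("top",g,.1)[:,:2]), proj("top",np.r_[fit(plane("top",g,.1)[:,:2])[0],.1]))
```

```text
lid top (array([ 0.55798177, -0.1964268 ]), np.float64(0.06612713692871808)) ((354.10406494140625, 209.44606018066406), (39.83132553100586, 40.331634521484375), 106.02666473388672)
[349 206  12   7  41] [354.19512195 208.82926829]
handle [ 0.55762619 -0.19374281] -65.80134357024906 [0.04058712 0.01048389]
lid side (array([ 0.55592947, -0.19656865]), np.float64(0.06810660931966701))
side handle px 347.9769230769231 239.44615384615383
tri handle (array([ 0.55797745, -0.19486695,  0.03650443]), np.float64(0.0015373930226301024))
rim outer (array([0.57178628, 0.18290926]), np.float64(0.06829763685238674)) [[235.26138856 205.19442559]]
```

Run:
```python
from h import *
t=cv2.imread("pics/top0.png");s=cv2.imread("pics/side0.png")
def g(im,x0,y0,w,h,f,name):
    a=cv2.resize(im[y0:y0+h,x0:x0+w],None,fx=f,fy=f,interpolation=cv2.INTER_NEAREST)
    for i in range(0,w,5): cv2.putText(a,str(x0+i),(i*f,10),0,.35,(0,0,255),1); cv2.line(a,(i*f,12),(i*f,18),(0,0,255),1)
    for i in range(0,h,5): cv2.putText(a,str(y0+i),(0,i*f+5),0,.35,(255,0,0),1); cv2.line(a,(24,i*f),(30,i*f),(255,0,0),1)
    cv2.imwrite(name,a)
g(t,203,172,62,58,10,"pics/tc2.png");g(s,274,114,62,58,10,"pics/sc2.png")
```

```text
(no output)
```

View pics/tc2.png

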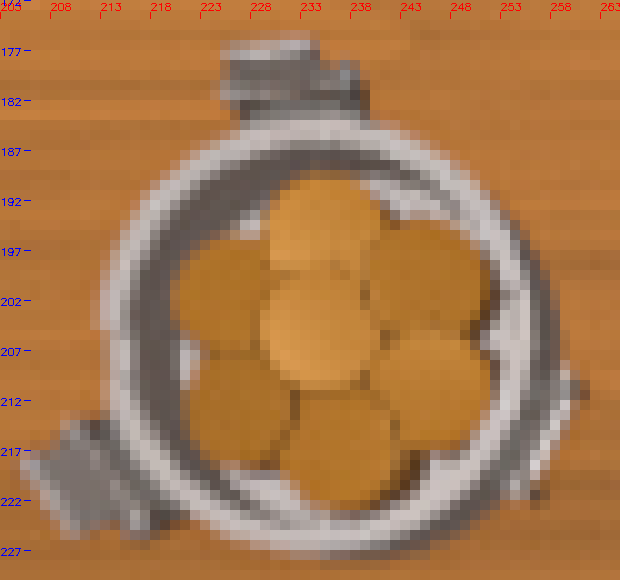

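View pics/sc2.png

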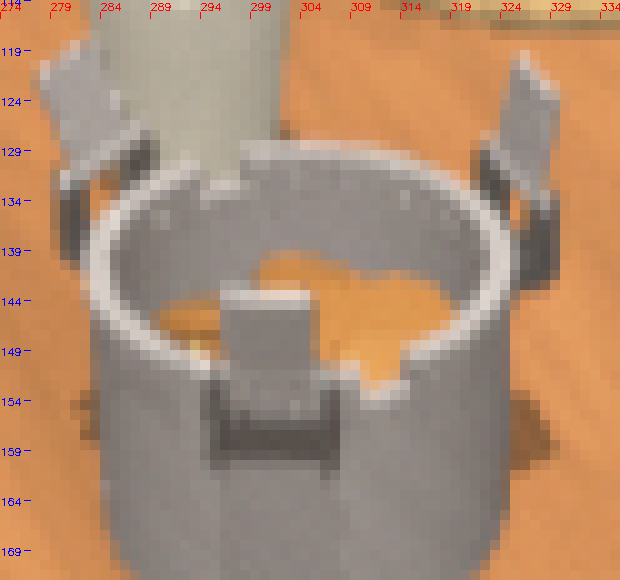

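Run:
```python
from h import *
c=np.array([.572,.183])
def pol(P): v=P[:2]-c; return round(np.degrees(np.arctan2(v[1],v[0])),1),round(np.linalg.norm(v)*1000,1)
for nm,px,z in (("near foot",(311.7,153),.09),("far foot",(296,132.7),.09)):
    P=plane("side",[px],z)[0];print(nm,P,pol(P))
for nm,a,b in(("A",(229.3,176.5),(326.7,121)),("B",(207.5,221.5),(279.5,119.5)),("C",(257.5,216),(300.3,143))):
    P,e=tri(a,b);print(nm,P,e,pol(P))
# bracket arms in side: top corners at z=.112
for nm,p1,p2 in(("C",(294.8,151.5),(307,151.5)),("A",(322.5,129),(328.8,134)),("B",(280.5,132.5),(287.8,128))):
    P=plane("side",[p1,p2],.112);print(nm,np.linalg.norm(P[0]-P[1]),pol(P.mean(0)))
# side rim fit
g=np.array([(282.3,139),(284,133.5),(288,131),(298.5,128.3),(305,128),(311,129),(318,131.5),(322,134.5),(325,139),(283,144),(286,147),(291,150),(317,149.5),(322,147)])
P=plane("side",g,.1)[:,:2];A=np.c_[2*P,np.ones(len(P))];x=np.linalg.lstsq(A,(P**2).sum(1),rcond=None)[0];print(x[:2],np.sqrt(x[2]+x[:2]@x[:2]))
```

```text
near foot [0.57495063 0.12363211 0.09      ] (np.float64(-87.2), np.float64(59.4))
far foot [0.56565373 0.24893755 0.09      ] (np.float64(95.5), np.float64(66.2))
A [0.65428274 0.19457039 0.14656782] 0.004082634206764896 (np.float64(8.0), np.float64(83.1))
B [0.51829437 0.26239065 0.14245625] 0.0034964666509054785 (np.float64(124.1), np.float64(95.8))
C [0.53425699 0.1086127  0.14634906] 0.00033639666613538024 (np.float64(-116.9), np.float64(83.4))
C 0.03652739747719056 (np.float64(-116.7), np.float64(77.8))
A 0.03540676420461146 (np.float64(5.1), np.float64(75.4))
B 0.03454989886986118 (np.float64(128.2), np.float64(76.9))
[0.57006864 0.18815903] 0.06859615347357025
```

Run:
```python
from h import *
def fit(P):
    A=np.c_[2*P,np.ones(len(P))];x=np.linalg.lstsq(A,(P**2).sum(1),rcond=None)[0];return x[:2],np.sqrt(x[2]+x[:2]@x[:2])
for n in("top","side"):
    im=cv2.imread(f"pics/{n}0.png");hsv=cv2.cvtColor(im,cv2.COLOR_BGR2HSV).astype(float)
    b=np.clip(hsv[...,2]-1.3*hsv[...,1],0,255).astype(np.float32)  # bright & grey
    c=np.array([.571,.185])
    for it in range(3):
        O=[];I=[]
        rr=np.arange(.054,.076,.0003)
        for a in np.arange(0,360,3):
            d=np.array([np.cos(np.radians(a)),np.sin(np.radians(a))])
            P=np.c_[c+rr[:,None]*d,np.full(len(rr),.1)];px=proj(n,P).astype(np.float32)
            v=cv2.remap(b,px[:,0].reshape(1,-1),px[:,1].reshape(1,-1),cv2.INTER_LINEAR).ravel()
            k=np.argmax(v)
            if v[k]<130 or k in(0,len(v)-1): continue
            # ridge centre: weighted above 70%
            lo=v>0.75*v[k]; i0=k
            while i0>0 and lo[i0-1]: i0-=1
            i1=k
            while i1<len(v)-1 and lo[i1+1]: i1+=1
            if i0==0 or i1==len(v)-1: continue
            O.append(c+(rr[i0]+rr[i1])/2*d)
        O=np.array(O);f,r=fit(O);res=np.abs(np.linalg.norm(O-f,axis=1)-r)
        O=O[res<.0015];f,r=fit(O);c=f
        print(n,len(O),f,r)
```

```text
top 105 [0.57286023 0.18674704] 0.06399175161777389
top 107 [0.57289298 0.18669353] 0.06397592870829417
top 108 [0.57288487 0.18672195] 0.06395926732157442
side 84 [0.5702414  0.18734353] 0.06393897678495433
side 82 [0.57031657 0.18749233] 0.06395079278727529
side 83 [0.57031552 0.18755421] 0.06396967171994587
```

arm_command:
  targets:
    - [0.01855, -0.0397, 0, -2.4, 1]
    - [0.01855, -0.0397, 0, -2.4, 1]
    - [0.01855, -0.0397, 0, -2.4, 1]
    - [0.01855, -0.0397, 0, -2.4, 1]
    - [0.01855, -0.0397, 0, -2.4, 1]
    - [0.01855, -0.0397, 0, -2.4, 1]
    - [0.01855, -0.0397, 0, -2.4, 1]
    - [0.01855, -0.0397, 0, -2.4, 1]
    - [0.01855, -0.0397, 0, -2.4, 1]
    - [0.01855, -0.0397, 0, -2.4, 1]
    - [0.01855, -0.0397, 0, -2.4, 1]
    - [0.01855, -0.0397, 0, -2.4, 1]

```text
time_s: 1.3
tool_pos: [0.4092, 0.1184, 0.2408]
ee_rot: [[0.722, 0.0, -0.692], [0.692, 0.0, 0.722], [0.0, -1.0, 0.0]]
ft_force: [1.6, 0.8, -0.4]
grip_width: 0.0914
```

arm_command:
  targets:
    - [0.01855, -0.0397, -0.01, -2.4, 1]
    - [0.01855, -0.0397, -0.01, -2.4, 1]
    - [0.01855, -0.0397, -0.01, -2.4, 1]
    - [0.01855, -0.0397, -0.01, -2.4, 1]
    - [0.01855, -0.0397, -0.01, -2.4, 1]
    - [0.01855, -0.0397, -0.01, -2.4, 1]
    - [0.01855, -0.0397, -0.01, -2.4, 1]
    - [0.01855, -0.0397, -0.01, -2.4, 1]
    - [0, 0, 0, 0, 1]

```text
time_s: 2.2
tool_pos: [0.5574, -0.2039, 0.1593]
ee_rot: [[0.912, -0.001, -0.41], [0.41, -0.004, 0.912], [-0.003, -1.0, -0.003]]
ft_force: [-0.6, 0.2, -0.2]
grip_width: 0.0917
```

arm_command:
  targets:
    - [0, 0, 0, 0, 1]
    - [0, 0, 0, 0, 1]

```text
time_s: 2.4
tool_pos: [0.5571, -0.1962, 0.1605]
ee_rot: [[0.908, -0.001, -0.418], [0.418, 0.001, 0.908], [-0.0, -1.0, 0.001]]
ft_force: [-0.0, -0.2, 0.5]
grip_width: 0.0918
```

Run:
```python
from h import *
im=imaging.capture("side"); cv2.imwrite("pics/s1.png",cv2.resize(im[130:300,240:460],None,fx=3.5,fy=3.5,interpolation=cv2.INTER_CUBIC))
print(get_obs()["tool_pos"])
```

```text
[ 0.5572582  -0.19584296  0.16075437]
```

View pics/s1.png

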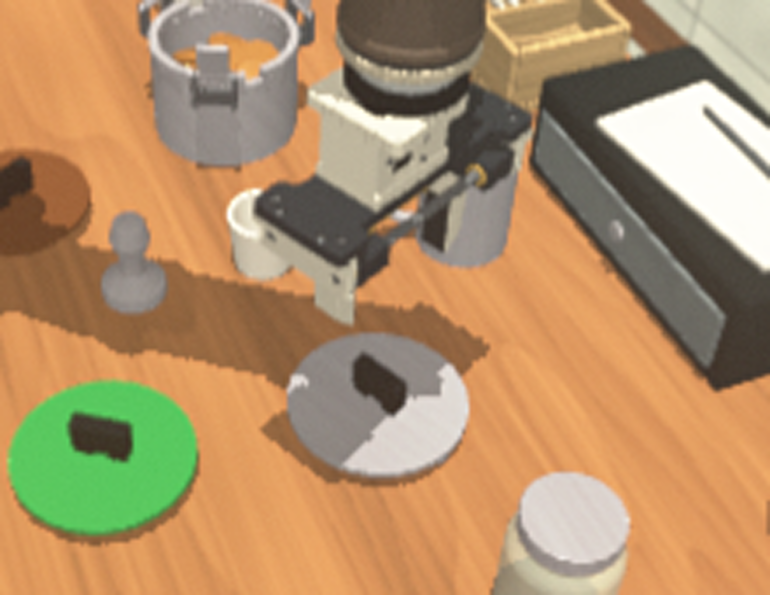

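arm_command:
  targets:
    - [0, 0, -0.03, 0, 1]
    - [0, 0, -0.03, 0, 1]
    - [0, 0, -0.03, 0, 1]
    - [0, 0, -0.02, 0, 1]
    - [0, 0, -0.01, 0, 1]
    - [0, 0, 0, 0, 1]
    - [0, 0, 0, 0, -1]
    - [0, 0, 0, 0, -1]
    - [0, 0, 0, 0, -1]
    - [0, 0, 0, 0, -1]
    - [0, 0, 0, 0, -1]
    - [0, 0, 0, 0, -1]
  force: 25

```text
time_s: 3.65
tool_pos: [0.5575, -0.1974, 0.0409]
ee_rot: [[0.909, 0.0, -0.417], [0.417, 0.0, 0.909], [0.0, -1.0, -0.0]]
ft_force: [-0.1, 0.2, 0.2]
grip_width: 0.0484
```

arm_command:
  targets:
    - [0, 0, 0, 0, -1]
    - [0, 0, 0, 0, -1]
    - [0, 0, 0, 0, -1]
    - [0, 0, 0, 0, -1]
    - [0, 0, 0, 0, -1]
    - [0, 0, 0, 0, -1]

```text
time_s: 4.25
tool_pos: [0.5574, -0.1974, 0.0407]
ee_rot: [[0.909, 0.0, -0.417], [0.417, 0.0, 0.909], [0.0, -1.0, -0.0]]
ft_force: [0.2, 0.2, -0.3]
grip_width: 0.0134
```

arm_command:
  targets:
    - [0, 0, 0.02, 0, -1]
    - [0, 0, 0.04, 0, -1]
    - [0, 0, 0.04, 0, -1]
    - [0, 0, 0.04, 0, -1]
    - [0, 0, 0.04, 0, -1]
    - [0, 0, 0.02, 0, -1]

```text
time_s: 4.85
tool_pos: [0.558, -0.1981, 0.2441]
ee_rot: [[0.909, 0.003, -0.417], [0.417, -0.001, 0.909], [0.003, -1.0, -0.002]]
ft_force: [1.0, -0.7, -2.4]
grip_width: 0.0138
```

arm_command:
  targets:
    - [0.00147, 0.03, 0, -1.99, -1]
    - [0.00147, 0.04, 0, -1.99, -1]
    - [0.00147, 0.043, 0, -1.99, -1]
    - [0.00147, 0.043, 0, -1.99, -1]
    - [0.00147, 0.043, 0, -1.99, -1]
    - [0.00147, 0.043, 0, -1.99, -1]
    - [0.00147, 0.043, 0, -1.99, -1]
    - [0.00147, 0.043, 0, -1.99, -1]
    - [0.00147, 0.035, 0, -1.99, -1]
    - [0.00147, 0.0206, 0, -1.99, -1]
    - [0, 0, 0, 0, -1]
    - [0, 0, 0, 0, -1]

```text
time_s: 6.05
tool_pos: [0.5716, 0.1861, 0.2402]
ee_rot: [[0.996, -0.001, -0.084], [0.084, -0.001, 0.996], [-0.001, -1.0, -0.001]]
ft_force: [0.1, -0.6, -2.6]
grip_width: 0.0134
```

Run:
```python
from h import *
im=imaging.capture("side"); cv2.imwrite("pics/s2.png",cv2.resize(im[60:200,230:380],None,fx=4,fy=4,interpolation=cv2.INTER_CUBIC)); cv2.imwrite("pics/s2f.png",im)
im=imaging.capture("top"); cv2.imwrite("pics/t2f.png",im); cv2.imwrite("pics/t2.png",cv2.resize(im[150:260,170:310],None,fx=4,fy=4,interpolation=cv2.INTER_CUBIC)); 
o=get_obs();print(o["tool_pos"],np.degrees(np.arctan2(o["ee_rot"][1][0],o["ee_rot"][0][0])),o["grip_width"],o["ft_force"])
```

```text
[0.57203299 0.18458031 0.24066112] 4.6645745640513745 0.013203293287384059 [ 0.10354412 -1.03490332 -2.28744006]
```

View pics/s2.png

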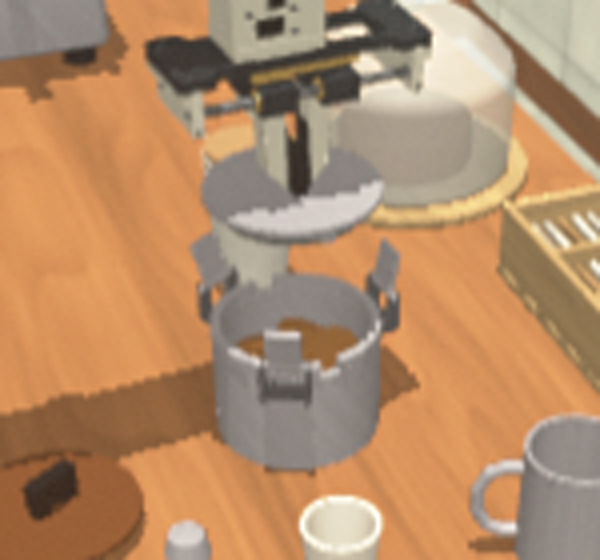

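View pics/t2.png

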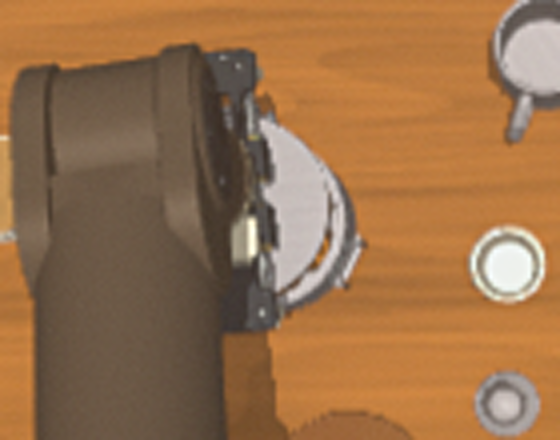

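Run:
```python
from h import *
from scipy.optimize import least_squares
im=cv2.imread("pics/s2f.png");hsv=cv2.cvtColor(im,cv2.COLOR_BGR2HSV).astype(np.float32)
# top edge of flange, z=.2205: bright->darker side strip; print columns values near bottom arc
sat=hsv[...,1]
out=[]
c=np.array([.572,.186])
for a in range(180,361,6):
    d=np.array([np.cos(np.radians(a)),np.sin(np.radians(a))])
    rr=np.arange(.055,.085,.0003)
    px=proj("side",np.c_[c+rr[:,None]*d,np.full(len(rr),.2145)]).astype(np.float32)
    v=cv2.remap(sat,px[:,0][None],px[:,1][None],cv2.INTER_LINEAR).ravel()
    k=np.where(v>85)[0]
    if len(k) and k[0]>5: out.append((a,rr[k[0]]))
out=np.array(out);print(np.round(out[:,1]*1000,1),out[:,0])
P=c+out[:,1:]*np.c_[np.cos(np.radians(out[:,0])),np.sin(np.radians(out[:,0]))]
f=lambda x:np.linalg.norm(P-x,axis=1)-.068
r=least_squares(f,c,loss="soft_l1",f_scale=.001);print(r.x,np.round(f(r.x)*1000,1))
print(get_obs()["tool_pos"])
```

```text
[67.9 68.8 70.6 74.5 82.3 73.9 73.9 73.6 76.6 71.2 69.1 67.6 65.8 67.
 66.4 65.5 65.5 83.8] [180. 186. 192. 198. 204. 252. 258. 264. 270. 276. 282. 288. 294. 300.
 306. 312. 318. 324.]
[0.5662745  0.18224095] [-5.7 -5.2 -3.7 -0.1  7.5  0.7  1.2  1.5  5.1  0.3 -1.1 -1.9 -3.  -1.
 -0.9 -1.1 -0.4 18.5]
[0.57203299 0.18458031 0.24066112]
```

arm_command:
  targets:
    - [0, 0, -0.03, 0, -1]
    - [0, 0, -0.03, 0, -1]
    - [0, 0, -0.02, 0, -1]
    - [0, 0, -0.01, 0, -1]
    - [0, 0, 0, 0, -1]
    - [0, 0, 0, 0, -1]

```text
time_s: 6.75
tool_pos: [0.5728, 0.1856, 0.1517]
ee_rot: [[0.997, 0.001, -0.082], [0.082, 0.0, 0.997], [0.001, -1.0, 0.0]]
ft_force: [0.9, -0.1, -2.9]
grip_width: 0.0141
```

Run:
```python
from h import *
im=imaging.capture("side"); cv2.imwrite("pics/s3.png",cv2.resize(im[90:180,250:360],None,fx=6,fy=6,interpolation=cv2.INTER_CUBIC)); cv2.imwrite("pics/s3f.png",im)
for i in range(1):
  o=get_obs();print(o["tool_pos"],np.degrees(np.arctan2(o["ee_rot"][1][0],o["ee_rot"][0][0])),o["grip_width"],o["ft_force"])
```

```text
[0.57300253 0.18585319 0.15200409] 4.706894731324921 0.013993550873296595 [ 0.89185003 -0.50743651 -1.49503634]
```

View pics/s3.png

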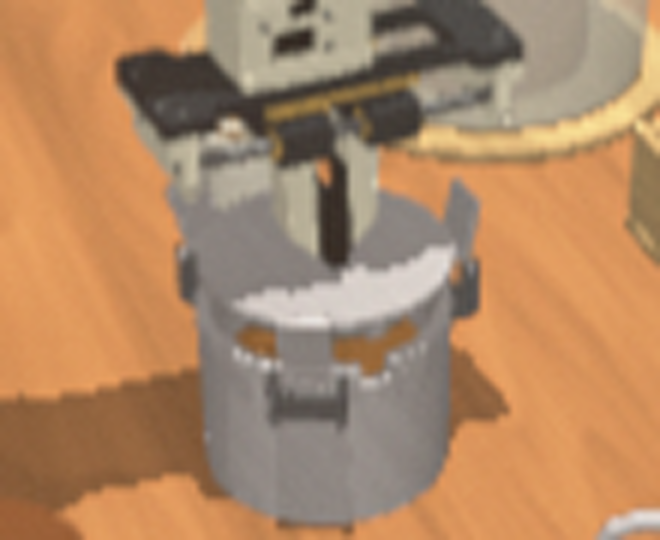

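arm_command:
  targets:
    - [0, 0, -0.004, 0, -1]
    - [0, 0, -0.004, 0, -1]
    - [0, 0, -0.003, 0, -1]
    - [0, 0, -0.002, 0, -1]
    - [0, 0, 0, 0, -1]

```text
time_s: 7.3
tool_pos: [0.5718, 0.1862, 0.1374]
ee_rot: [[0.997, -0.001, -0.083], [0.083, -0.0, 0.997], [-0.001, -1.0, -0.0]]
ft_force: [-1.2, -0.3, -2.6]
grip_width: 0.0139
```

arm_command:
  targets:
    - [0, 0, -0.002, 0, -1]
    - [0, 0, -0.002, 0, -1]
    - [0, 0, -0.001, 0, -1]
    - [0, 0, 0, 0, -1]

```text
time_s: 7.7
tool_pos: [0.572, 0.1861, 0.1326]
ee_rot: [[0.997, -0.0, -0.083], [0.083, -0.0, 0.997], [-0.0, -1.0, -0.0]]
ft_force: [0.9, 0.3, -2.7]
grip_width: 0.0138
```

arm_command:
  targets:
    - [0, 0, -0.002, 0, -1]
    - [0, 0, -0.002, 0, -1]
    - [0, 0, -0.001, 0, -1]
    - [0, 0, 0, 0, -1]

```text
time_s: 8.1
tool_pos: [0.572, 0.1862, 0.1275]
ee_rot: [[0.997, -0.0, -0.083], [0.083, -0.0, 0.997], [-0.0, -1.0, -0.0]]
ft_force: [0.8, -0.4, -2.1]
grip_width: 0.0136
```

arm_command:
  targets:
    - [0, 0, -0.001, 0, -1]
    - [0, 0, -0.001, 0, -1]
    - [0, 0, 0, 0, -1]

```text
time_s: 8.4
tool_pos: [0.5722, 0.1862, 0.1267]
ee_rot: [[0.997, 0.0, -0.083], [0.083, 0.001, 0.997], [0.0, -1.0, 0.001]]
ft_force: [-4.0, -0.9, 8.5]
grip_width: 0.0137
```

arm_command:
  targets:
    - [0, 0, 0, 0, -0.2]
    - [0, 0, 0, 0, -0.2]
    - [0, 0, 0, 0, -0.2]
    - [0, 0, 0, 0, -0.2]
    - [0, 0, 0.01, 0, -0.2]
    - [0, 0, 0.03, 0, -0.2]
    - [0, 0, 0.03, 0, -0.2]
    - [0, 0, 0.02, 0, -0.2]
    - [0, 0, 0, 0, -0.2]

```text
time_s: 9.3
tool_pos: [0.5739, 0.1863, 0.2194]
ee_rot: [[0.997, 0.005, -0.082], [0.082, 0.002, 0.997], [0.005, -1.0, 0.002]]
ft_force: [-0.2, -0.1, -1.3]
grip_width: 0.0367
```

Run:
```python
from h import *
im=imaging.capture("side"); cv2.imwrite("pics/s4.png",cv2.resize(im[90:180,250:360],None,fx=6,fy=6,interpolation=cv2.INTER_CUBIC)); cv2.imwrite("pics/s4f.png",im)
```

```text
(no output)
```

View pics/s4.png

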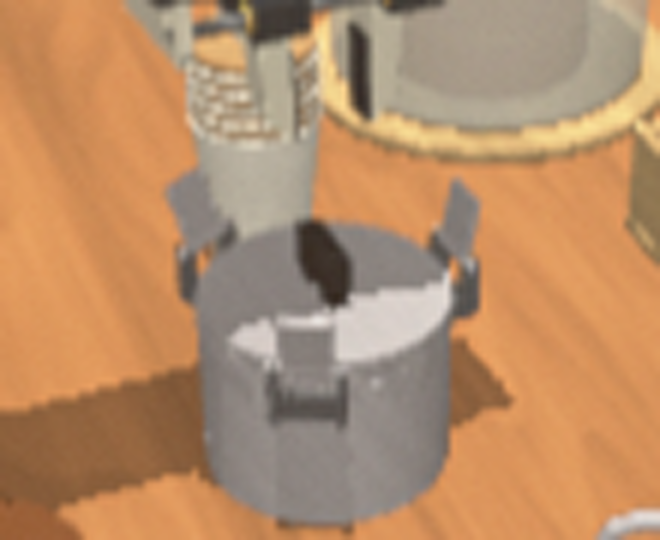

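arm_command:
  targets:
    - [-0.0128, -0.0271, 0, -7.5, -1]
    - [-0.0128, -0.0271, 0, -7.5, -1]
    - [-0.0128, -0.0271, 0, -7.5, -1]
    - [-0.0128, -0.0271, 0, -7.5, -1]
    - [0, 0, -0.02, 0, -1]
    - [0, 0, -0.03, 0, -1]
    - [0, 0, -0.02, 0, -1]
    - [0, 0, -0.008, 0, -1]
    - [0, 0, 0, 0, -1]

```text
time_s: 10.25
tool_pos: [0.52, 0.0775, 0.1366]
ee_rot: [[0.904, -0.002, 0.427], [-0.427, -0.001, 0.904], [-0.002, -1.0, -0.002]]
ft_force: [-0.3, 0.1, 0.4]
grip_width: 0.0006
```

Run:
```python
from h import *
im=imaging.capture("side"); cv2.imwrite("pics/s5.png",cv2.resize(im[60:190,230:380],None,fx=5,fy=4.5,interpolation=cv2.INTER_CUBIC))
o=get_obs();print(o["tool_pos"],np.degrees(np.arctan2(o["ee_rot"][1][0],o["ee_rot"][0][0])),o["grip_width"],o["ft_force"],o["joint_pos"])
u=np.array([-.427,-.904]);d=o["tool_pos"][:2]-np.array([.572,.1862]);print(d@u,d@[-u[1],u[0]])
```

```text
[0.52069111 0.07755347 0.13758254] -25.265890778311103 0.0004884471068275517 [0.3180009  0.43811706 0.14036875] [-44.63864148  26.50845904  41.77788633 113.28040293 -23.23615718
  48.78910156 -15.45065436]
0.12012536227342233 8.829352989816865e-06
```

View pics/s5.png

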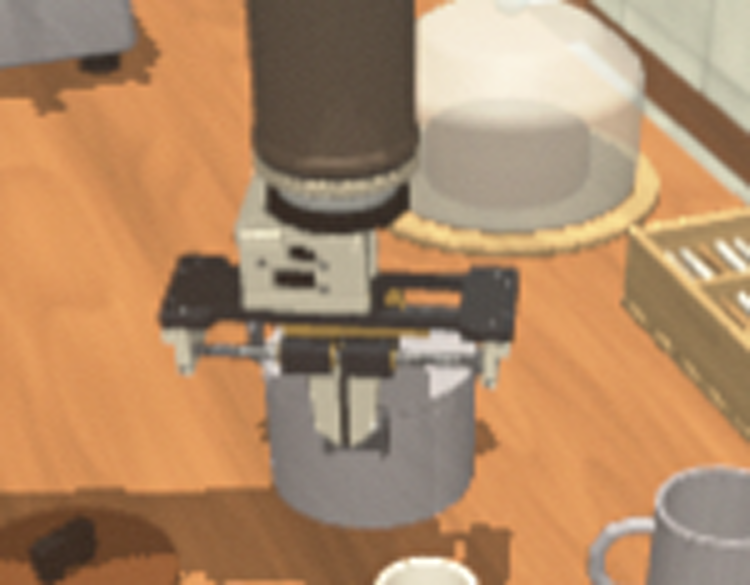

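arm_command:
  targets:
    - [0.00641, 0.01356, 0, 0, -1]
    - [0.00427, 0.00904, 0, 0, -1]
    - [0.00427, 0.00904, 0, 0, -1]
    - [0.00427, 0.00904, 0, 0, -1]
    - [0.00427, 0.00904, 0, 0, -1]
    - [0.00214, 0.00452, 0, 0, -1]
    - [0, 0, 0, 0, -1]

```text
time_s: 11.0
tool_pos: [0.547, 0.1335, 0.1377]
ee_rot: [[0.905, 0.001, 0.425], [-0.425, 0.001, 0.905], [0.0, -1.0, 0.001]]
ft_force: [0.8, -0.0, -0.0]
grip_width: 0.0003
```

arm_command:
  targets:
    - [0.00171, 0.00362, -0.004, 0, -1]
    - [0.00171, 0.00362, -0.004, 0, -1]
    - [0, 0, -0.002, 0, -1]
    - [0, 0, 0, 0, -1]

```text
time_s: 11.4
tool_pos: [0.5498, 0.1395, 0.1273]
ee_rot: [[0.904, -0.0, 0.426], [-0.426, 0.0, 0.904], [-0.0, -1.0, -0.0]]
ft_force: [-0.9, -0.9, 0.3]
grip_width: 0.0007
```

arm_command:
  targets:
    - [0, 0, -0.001, 0, -1]
    - [0, 0, -0.001, 0, -1]
    - [0, 0, 0, 0, -1]

```text
time_s: 11.7
tool_pos: [0.5499, 0.1393, 0.1262]
ee_rot: [[0.904, 0.0, 0.427], [-0.427, 0.001, 0.904], [-0.0, -1.0, 0.001]]
ft_force: [-1.5, -0.0, 5.8]
grip_width: 0.0007
```

arm_command:
  targets:
    - [0, 0, -0.001, 0, -1]
    - [0, 0, 0, 0, -1]

```text
time_s: 11.9
tool_pos: [0.55, 0.1393, 0.126]
ee_rot: [[0.904, 0.0, 0.427], [-0.427, 0.001, 0.904], [-0.0, -1.0, 0.001]]
ft_force: [-5.8, 0.9, 15.7]
grip_width: 0.0005
```

arm_command:
  targets:
    - [0, 0, 0.02, 0, -1]
    - [0, 0, 0.04, 0, -1]
    - [0, 0, 0.03, 0, -1]
    - [0, 0, 0, 0, -1]

```text
time_s: 12.3
tool_pos: [0.5522, 0.1391, 0.2186]
ee_rot: [[0.904, 0.006, 0.427], [-0.427, 0.002, 0.904], [0.005, -1.0, 0.005]]
ft_force: [0.8, -0.7, 0.6]
grip_width: 0.0001
```

Run:
```python
from h import *
im=imaging.capture("side"); cv2.imwrite("pics/s6.png",cv2.resize(im[70:190,230:380],None,fx=5,fy=4.5,interpolation=cv2.INTER_CUBIC))
print(plane("top",[(170,196.5),(156,196),(186,196)],.15),get_obs()["tool_pos"])
```

```text
[[0.59773787 0.37587707 0.15      ]
 [0.6000572  0.41946166 0.15      ]
 [0.59838812 0.32636795 0.15      ]] [0.55106333 0.13930585 0.21655681]
```

View pics/s6.png

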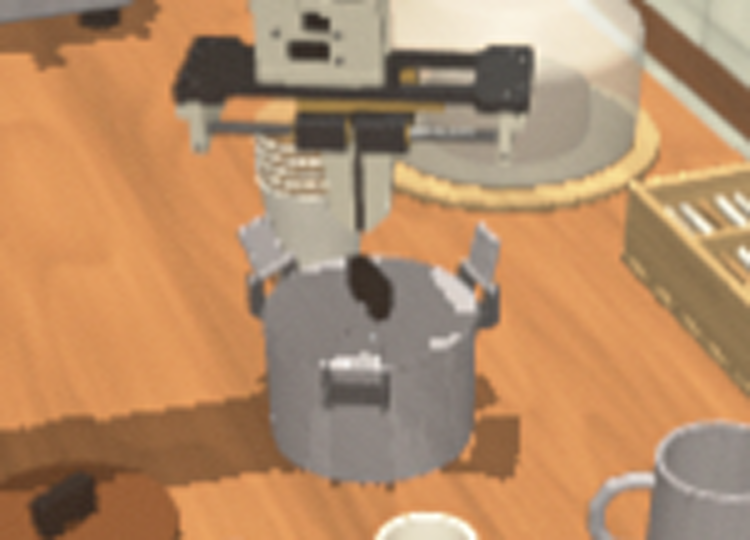

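arm_command:
  targets:
    - [-0.0059, 0.0182, 0, 7.5, -1]
    - [-0.0059, 0.0182, 0, 7.5, -1]
    - [-0.0059, 0.0182, 0, 7.5, -1]
    - [-0.0059, 0.0182, 0, 7.5, -1]
    - [-0.0059, 0.0182, 0, 7.5, -1]
    - [-0.0059, 0.0182, 0, 7.5, -1]
    - [-0.0059, 0.0182, 0, 7.5, -1]
    - [-0.0059, 0.0182, 0, 7.5, -1]
    - [0, 0, 0, 0, -1]
    - [0, 0, 0, 0, -1]

```text
time_s: 13.35
tool_pos: [0.5024, 0.2842, 0.2138]
ee_rot: [[0.823, -0.001, -0.568], [0.568, -0.001, 0.823], [-0.002, -1.0, -0.0]]
ft_force: [1.1, -0.5, 0.2]
grip_width: 0.0005
```

arm_command:
  targets:
    - [0, 0, -0.02, 0, -1]
    - [0, 0, -0.03, 0, -1]
    - [0, 0, -0.02, 0, -1]
    - [0, 0, -0.0075, 0, -1]
    - [0, 0, 0, 0, -1]
    - [0, 0, 0, 0, -1]

```text
time_s: 13.95
tool_pos: [0.5035, 0.2844, 0.138]
ee_rot: [[0.823, 0.001, -0.569], [0.569, 0.0, 0.823], [0.001, -1.0, -0.0]]
ft_force: [0.4, -0.1, 0.3]
grip_width: 0.0005
```

Run:
```python
from h import *
o=get_obs();print(o["tool_pos"],np.degrees(np.arctan2(o["ee_rot"][1][0],o["ee_rot"][0][0])),o["ft_force"],o["joint_pos"])
u=np.array([-.569,.822]);d=o["tool_pos"][:2]-np.array([.572,.1862]);print(d@u,d@[-u[1],u[0]])
```

```text
[0.50345359 0.2844347  0.13797706] 34.647560157413764 [ 0.42712484 -0.14151913  0.25558651] [-53.05581581  27.92175554  25.80463284 105.32930993 -15.37474703
  50.14264146  14.70907838]
0.11975183274429195 0.0004496040467627433
```

arm_command:
  targets:
    - [0.00854, -0.01233, 0, 0, -1]
    - [0.00569, -0.00822, 0, 0, -1]
    - [0.00569, -0.00822, 0, 0, -1]
    - [0.00569, -0.00822, 0, 0, -1]
    - [0.00569, -0.00822, 0, 0, -1]
    - [0.00285, -0.00411, 0, 0, -1]
    - [0, 0, 0, 0, -1]

```text
time_s: 14.65
tool_pos: [0.5378, 0.2338, 0.1373]
ee_rot: [[0.823, 0.001, -0.568], [0.568, -0.001, 0.823], [0.0, -1.0, -0.001]]
ft_force: [-0.3, 0.1, 0.8]
grip_width: 0.0007
```

arm_command:
  targets:
    - [0.00228, -0.00329, -0.004, 0, -1]
    - [0.00228, -0.00329, -0.004, 0, -1]
    - [0, 0, -0.002, 0, -1]
    - [0, 0, -0.001, 0, -1]
    - [0, 0, -0.001, 0, -1]
    - [0, 0, 0, 0, -1]

```text
time_s: 15.25
tool_pos: [0.5418, 0.2284, 0.1261]
ee_rot: [[0.822, 0.001, -0.57], [0.57, -0.0, 0.822], [0.0, -1.0, -0.0]]
ft_force: [-2.7, -3.1, 11.4]
grip_width: 0.0004
```

arm_command:
  targets:
    - [0, 0, 0.02, 0, -1]
    - [0, 0, 0.04, 0, -1]
    - [0, 0, 0.031, 0, -1]
    - [0, 0, 0, 0, -1]

```text
time_s: 15.65
tool_pos: [0.5436, 0.2296, 0.2203]
ee_rot: [[0.822, 0.006, -0.57], [0.57, 0.003, 0.822], [0.007, -1.0, -0.001]]
ft_force: [0.4, 0.1, 0.1]
grip_width: 0.0004
```

arm_command:
  targets:
    - [0.0187, -0.00405, 0, 7.5, -1]
    - [0.0187, -0.00405, 0, 7.5, -1]
    - [0.0187, -0.00405, 0, 7.5, -1]
    - [0.0187, -0.00405, 0, 7.5, -1]
    - [0.0187, -0.00405, 0, 7.5, -1]
    - [0.0187, -0.00405, 0, 7.5, -1]
    - [0.0187, -0.00405, 0, 7.5, -1]
    - [0.0187, -0.00405, 0, 7.5, -1]
    - [0, 0, 0, 0, -1]
    - [0, 0, 0, 0, -1]

```text
time_s: 16.65
tool_pos: [0.6906, 0.1964, 0.215]
ee_rot: [[-0.08, -0.002, -0.997], [0.997, -0.0, -0.08], [-0.0, -1.0, 0.002]]
ft_force: [-0.5, 0.3, -0.2]
grip_width: 0.0005
```

Run:
```python
from h import *
im=imaging.capture("side"); cv2.imwrite("pics/s7.png",cv2.resize(im[70:190,230:380],None,fx=5,fy=4.5,interpolation=cv2.INTER_CUBIC))
o=get_obs();print(o["tool_pos"],np.degrees(np.arctan2(o["ee_rot"][1][0],o["ee_rot"][0][0])),o["ft_force"],o["joint_pos"])
u=np.array([.9966,.0819]);d=o["tool_pos"][:2]-np.array([.572,.1862]);print(d@u,d@[-u[1],u[0]])
```

```text
[0.69021704 0.19684955 0.21528296] 94.63311628327945 [ 1.15954651  0.96149852 -0.25657538] [-27.90415922  35.10201784  13.34861164  77.63420481  -8.24681492
  68.29544102  80.79549662]
0.11868730462257204 0.0009313651428871861
```

View pics/s7.png

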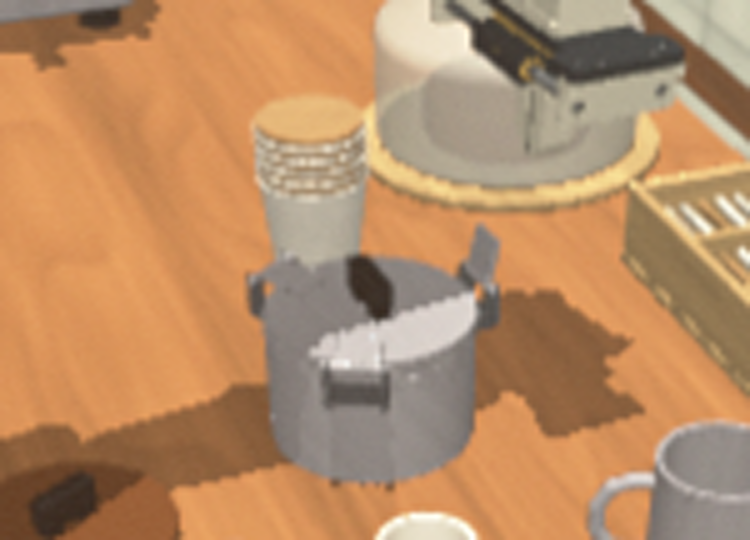

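Clips 2 (left, 280,270) and 3 (front, 355,360) are folded; clip 1 (right, 485,255) still stands. Same push for clip 1.

arm_command:
  targets:
    - [0, 0, -0.02, 0, -1]
    - [0, 0, -0.03, 0, -1]
    - [0, 0, -0.02, 0, -1]
    - [0, 0, -0.007, 0, -1]
    - [0, 0, 0, 0, -1]
    - [0, 0, 0, 0, -1]

```text
time_s: 17.3
tool_pos: [0.6914, 0.197, 0.1405]
ee_rot: [[-0.083, 0.001, -0.997], [0.997, 0.001, -0.083], [0.0, -1.0, -0.001]]
ft_force: [0.1, -0.1, -0.3]
grip_width: 0.0002
```

arm_command:
  targets:
    - [-0.015, -0.0012, 0, 0, -1]
    - [-0.01, -0.0008, 0, 0, -1]
    - [-0.01, -0.0008, 0, 0, -1]
    - [-0.01, -0.0008, 0, 0, -1]
    - [-0.01, -0.0008, 0, 0, -1]
    - [-0.005, -0.0004, 0, 0, -1]
    - [0, 0, 0, 0, -1]

```text
time_s: 18.0
tool_pos: [0.6299, 0.1918, 0.1393]
ee_rot: [[-0.083, -0.001, -0.997], [0.997, -0.0, -0.083], [0.0, -1.0, 0.001]]
ft_force: [-0.6, -0.4, 1.1]
grip_width: 0.0004
```

arm_command:
  targets:
    - [-0.004, -0.0003, -0.004, 0, -1]
    - [-0.004, -0.0003, -0.004, 0, -1]
    - [0, 0, -0.002, 0, -1]
    - [0, 0, -0.001, 0, -1]
    - [0, 0, -0.001, 0, -1]
    - [0, 0, 0, 0, -1]

```text
time_s: 18.6
tool_pos: [0.623, 0.1911, 0.1269]
ee_rot: [[-0.083, -0.0, -0.997], [0.997, -0.0, -0.083], [-0.0, -1.0, 0.0]]
ft_force: [-0.5, 0.2, -0.0]
grip_width: 0.0005
```

arm_command:
  targets:
    - [0, 0, -0.001, 0, -1]
    - [0, 0, -0.001, 0, -1]
    - [0, 0, 0, 0, -1]

```text
time_s: 18.9
tool_pos: [0.6232, 0.1911, 0.1262]
ee_rot: [[-0.083, 0.0, -0.997], [0.997, 0.0, -0.083], [0.0, -1.0, -0.001]]
ft_force: [-3.1, -0.8, 9.0]
grip_width: 0.0006
```

Same stop height and force. Raise and move away for a clear look.

arm_command:
  targets:
    - [0, 0, 0.02, 0, -1]
    - [0, 0, 0.04, 0, -1]
    - [0, 0, 0.05, 0, -1]
    - [0, 0, 0.03, 0, -1]
    - [-0.02, 0.03, 0, 0, -1]
    - [-0.03, 0.04, 0, 0, -1]
    - [-0.03, 0.04, 0, 0, -1]
    - [-0.03, 0.04, 0, 0, -1]
    - [-0.03, 0.04, 0, 0, -1]
    - [-0.03, 0.04, 0, 0, -1]
    - [-0.03, 0.04, 0, 0, -1]
    - [0, 0, 0, 0, -1]

```text
time_s: 20.1
tool_pos: [0.416, 0.4686, 0.2648]
ee_rot: [[-0.094, -0.004, -0.996], [0.996, 0.004, -0.094], [0.004, -1.0, 0.003]]
ft_force: [-0.9, 0.9, -0.3]
grip_width: 0.0005
```

arm_command:
  targets:
    - [-0.02, 0.03, 0, 0, -1]
    - [-0.02, 0.03, 0, 0, -1]
    - [-0.02, 0.03, 0, 0, -1]
    - [0, 0, 0, 0, -1]
    - [0, 0, 0, 0, -1]

```text
time_s: 20.6
tool_pos: [0.3625, 0.5517, 0.2648]
ee_rot: [[-0.085, -0.0, -0.996], [0.996, -0.0, -0.085], [-0.0, -1.0, 0.0]]
ft_force: [-0.2, -0.7, -0.4]
grip_width: 0.0004
```

Run:
```python
from h import *
im=imaging.capture("side"); cv2.imwrite("pics/s8f.png",im);cv2.imwrite("pics/s8.png",cv2.resize(im[105:180,255:345],None,fx=7,fy=7,interpolation=cv2.INTER_CUBIC))
im=imaging.capture("top"); cv2.imwrite("pics/t8f.png",im);cv2.imwrite("pics/t8.png",cv2.resize(im[165:245,190:280],None,fx=7,fy=7,interpolation=cv2.INTER_CUBIC))
a=cv2.absdiff(im,cv2.imread("pics/top0.png")).max(2);cv2.imwrite("pics/diff.png",a)
print(get_obs()["tool_pos"],get_obs()["time_s"])
```

```text
[0.36424803 0.55009124 0.2651531 ] 20.7
```

View pics/s8.png

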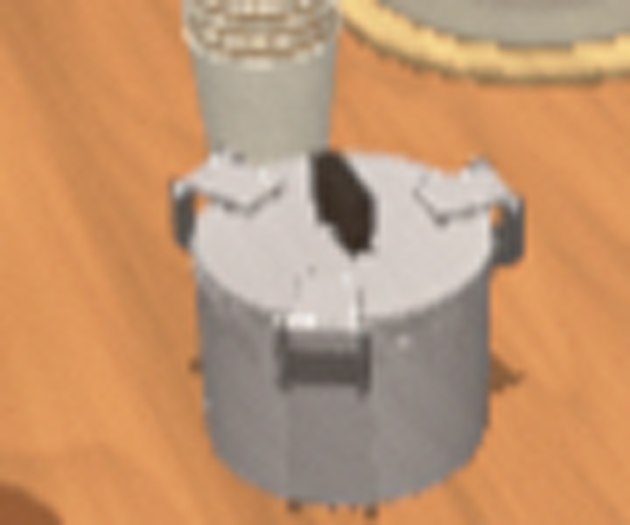

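View pics/t8.png

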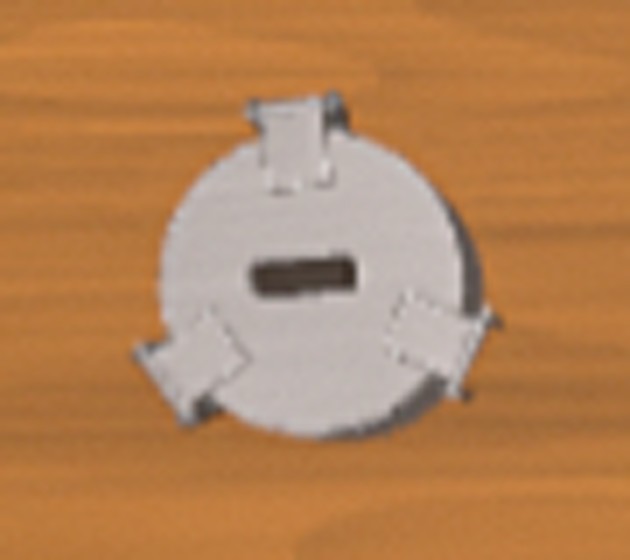

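View pics/diff.png

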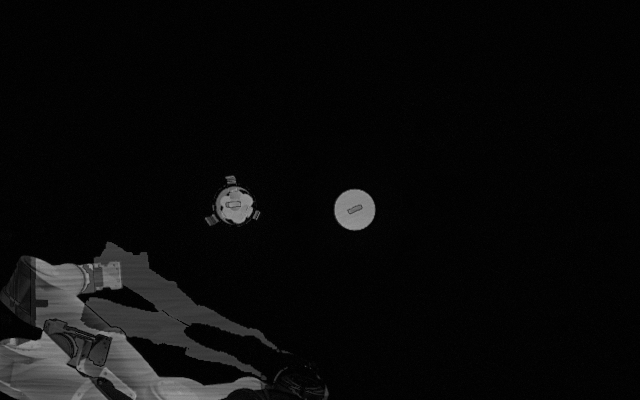

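```bash
python3 -c "
from h import *
print(sign_off(),get_obs()['time_s'])"
```

```text
the job is handed in; nothing more can be done
the job is handed in; nothing more can be done
```

The canister is closed: the lid is seated, all three clips are folded flat, and the job was handed in at about 21 s of the 61 s allowed.

- **Lid:** I gripped the grey lid by its bar handle, turned it about -20° on the way over, and lowered it. The lugs went straight into the notches with no searching. It stopped at a tool height of 126.7 mm, against about 126.8 mm expected, with 8.5 N of contact force.
- **Clips:** I folded clip 3, then 2, then 1 with the closed fingertips. Each stopped at the same tool height, 126.0–126.2 mm (fingertips at 112 mm), pressed with 9–16 N, so all three are at their stops.
- **Last checks:** Both cameras show the lid flush and all three clips flat over its rim. Comparing the first and last top pictures, only the lid, the clips and the arm with its shadow changed, so the other things were not moved. The arm ended well clear of everything.
- **Check that failed:** One camera fit of the lid while it hung above the canister was spoiled by the cup stack and canister behind it. I ignored it and relied on the earlier measurements and the contact force instead.
- **Disagreement between cameras:** The two views differed by about 2–3 mm in x on absolute position, but agreed within 1 mm on the distance from lid to canister, which is what I used.

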